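# Load the slide reader and start it

## Task

The counting slide lies ready in the slide reader's sprung carrier, which stands out of the front of the machine. With your fingertip push the carrier in as far as it goes and let it go, so that it springs back a little and stays latched part-way; then press the round start button on top of the reader down fully and let it come up again. Do not lift the slide out or pick anything up, and leave the things standing around the reader as they are.

Things in the scene. Friction and masses are not known exactly. Their poses are not given: they have to be found in the camera images.
- reader: White bench-top slide reader, fixed to the bench: 220 mm deep (its x), 210 mm wide (its y), wedge-shaped, top 70 mm high at the front edge rising evenly to 92 mm at the back, with a dark screen on the rear two thirds of the top. Origin: centre of its underside, on the bench. Its x axis points from its front to its back (the carrier is pushed along +x), y to the left as seen from its front, z up; its front face is at x = -110 mm.
- carrier_face (a point): Centre of the front face of the slide carrier: a grey block 110 mm wide (y) and 24 mm high (24 to 48 mm above the bench) with a flat upright front face with three thin ribs, standing 47 mm out of the reader's front when sprung out; its top is flush but for the recess in which the slide lies. The point moves with the carrier and has the reader's axes: the face looks to -x and is pushed along +x.
- carrier (a joint): How far the carrier is pushed into the reader, in m: 0 sprung fully out (where it starts), 0.042 at its end stop. A spring pushes it outwards, about 4 N at 0 and 9 N at the end stop, a damper slows it. From 0.034 on a latch drops behind its stop pin (a few N more to get there); let go beyond that, the carrier springs back and is held at 0.034, its face then 13 mm out of the reader's front; let go earlier, it comes all the way out again.
- slide: Counting slide, a loose translucent plate 75 mm (its y) x 25 mm (its x) x 4 mm, 12 g, lying in the 5 mm deep recess of the carrier, 12 mm behind the carrier's front face, and riding with it. Origin: centre of its underside (43 mm above the bench).
- start_top (a point): Centre of the top of the start button, when up about 85 mm above the bench: a round plain grey push button 26 mm across in a low ring, on the top of the reader near its front edge, on the left half seen from the front (reader x -76, y +55 mm). Its z axis is the button's axis, leaning 0.1 rad from vertical towards the reader's front; press it down along -z.
- start (a joint): Travel of the start button in m: 0 up, 0.006 fully down. Sprung: about 1.5 N to begin, 5 N fully down; it comes up again by itself.
- eject_top (a point): Centre of the top of the eject key, 77 mm above the bench: a small oblong black key 16 mm x 18 mm on the top of the reader near the front edge, on the right half (reader x -92, y -45 mm). It dips about 4 mm by itself as the carrier goes past the latch; pressing it lets the carrier out again. Not needed.
- reagent: Small amber reagent bottle with black cap, 34 mm across, 62 mm high, standing loose beside the reader. Origin: centre of its underside. Leave alone.
- dish: Glass petri dish, 90 mm across, 16 mm high, standing loose beside the reader. Origin: centre of its underside. Leave alone.
- dropper: White plastic dropper vial with a thin nozzle, 25 mm across, 74 mm high, standing loose beside the reader. Origin: centre of its underside. Leave alone.
- onion: Brown onion, 72 mm across, 67 mm high, standing loose beside the reader. Origin: centre of its underside. Leave alone.
There are look-alikes about, which are no part of the job. What is meant by the slide is not blue or turquoise, and is the smaller of those in its own colour.

How it is judged:
On the way, in this order (a step that is already met when the one before it is completed fails the run):
1. the carrier is pushed in beyond the latch (value of joint carrier above 0.0365 m), for 0.02 s.
2. the carrier is let go and rests on the latch, 34 mm in (value of joint carrier between 0.0322 and 0.0356 m and contact force between each of the arm, the fingers and carrier below 0.1 N), for 0.2 s.
3. the start button is pressed fully down with the carrier latched (value of joint start above 0.0045 m and value of joint carrier between 0.0322 and 0.0356 m), for 0.05 s.
At the end, for the whole second after the job is handed in: The carrier is at rest on its latch, 34 mm in (32.2 to 35.6 mm), untouched; the counting slide lies flat in the carrier's recess (within about 4 mm of its place); the start button has been pressed at least 4.5 mm after the carrier latched and has come up again (under 1.5 mm) (value of joint carrier between 0.0322 and 0.0356 m and value of joint start below 0.0015 m and z of slide in the frame of carrier_face between 0.004 and 0.01 m and x of slide in the frame of carrier_face between 0.021 and 0.03 m and linear speed of slide below 0.02 m/s).
It fails at once if the start button is pressed before the carrier is latched (value of joint start above 0.003 m and value of joint carrier below 0.0322 m).
It fails at once if the counting slide is lifted out of the carrier's recess (z of slide in the frame of carrier_face above 0.014 m).
It fails at once if something standing around the reader is picked up, shoved or knocked over (distance of any of reagent, dish, dropper, onion from where it was at the start of the episode above 0.02 m).
It also fails if it takes over 45 s, if anything falls off the work surface, if the arm or the gripper's body presses on something with over 40 N, if the wrist force passes 120 N, or if a joint passes its speed limit or range.

## Robot

A 6-joint arm with a two-finger parallel gripper is mounted at the origin on the work surface. World frame = base frame: x ahead of the robot, y to its left, z up, the work surface at z = 0. Lengths are in m, angles in rad, forces in N, time in s.
With the tool pointing down it reaches from about 0.275 to 0.825 m from the base axis. Payload 5.2 kg.
Tool frame: the origin (TCP) lies midway between the tips of the shut fingers; the grasp point (between the pads) lies 19 mm behind it; z points along the fingers, y is the direction in which the jaws open and shut (so a half turn about z gives the same grasp; the last joint's range is limited). The gripper opens to 93 mm and grips with 3 to 60 N. Pads are 15 mm wide; open, the fingers measure 128 mm over their backs; the gripper's body (75 mm by 188 mm) begins 65 mm behind the grasp point.
Start: joints at [1.081, 0.259, 1.535, -0, 1.348, -0.203], TCP at [0.156, 0.528, 0.219] pointing down, gripper open.
Joint ranges: [-3.14, 3.14], [-0.91, 2.08], [0.19, 2.58], [-1.22, 4.36], [0.22, 2.71], [-3.12, 3.12]. Speed limits (rad/s): [2.57, 2.57, 3.14, 3.14, 3.14, 3.14].

## Interface

Orientations are given as a unit quaternion [x, y, z, w].
In Python, from cell import ctrl gives the robot as it stands.
- The arm moves only by the tool servo_tool, never from a script. Its argument "increments" is a list of rows, each a list of 6 numbers: the shift along the world's x, y, z in mm, then the turn, a rotation vector about the world's x, y, z in rad. A call has 1 to 8 rows; each row is the pose to reach, as a shift and turn from the pose commanded when the call began; what a row does not reach only later rows make up. A row lasts 1/8 s, in which the tool goes at most 62.5 mm and 10.7 degrees, less where a joint would pass 70% of its speed; a pose out of reach is approached as far as the arm can. A call with a gripper value outside its range is refused whole. "fingers" is the closure, from 0 (fully open) to 1 (shut), set as the call begins (left out, the last holds). The fingers move at their own pace and stop on an object; "grip_force" is the grip in N (left out, the last holds). Time passes only in rows, so rows that repeat a pose let the fingers close. It gives the time, the measured TCP pose, the force and the opening at its end, in the units of the state.
- ctrl.sense(): the state, without advancing time (a new reading comes with each control period).
- ctrl.get_image(name): name is "scene" or "top"; returns the picture (384x512x3 uint8, red, green, blue); there is no depth.
- ctrl.camera_info(name): a dict with "camera_matrix" (3x3 intrinsics, pixels), "k1" (the pictures are not rectified: a ray, as slopes to the right and down, at radius r is drawn at 1 + k1 r^2 times it, then the intrinsics apply), "position" and "attitude" of the camera in the world. Camera axes: x right, y down, z forward; pixel columns grow to the right and rows downward; lengths in m; the calibration is good to about 2 mm. A picture is of the moment at which its call begins. camera_info takes no time and is no camera call.
- ctrl.close_job(): hands the job in, once; it reports no verdict.
Trained networks look in the newest picture that a camera, given by its name, has taken for a name from the list of things; names that differ only in an ending like _2 or _b are one class to them, and where a whole thing is asked for, a point or a joint stands for the part that bears it (a point fixed in the world has none). Each returns a list of dicts, best first, with "p" (0 to 1); they miss things now and then, are a little off and sometimes report something else, mostly with a low value. They report only what shows in the picture. A call takes as long as a camera call. They do not tell look-alikes from the thing itself.
- ctrl.look_for(label, camera): "xyz" ([x, y, z] in m, in the coordinates of the camera as it stood for that picture, good to about 4 mm: the middle of the surface that is visible of it).
The state is a dict: "t": time; "joints": joint angles; "dq": joint speeds; "tau": joint torques, N m; "tcp_pos": TCP position; "tcp_rot": TCP orientation; "force": force on the tool from outside, world axes, zero at the start; "moment": the same for the moment, N m; "gripper_width": opening from 0.0 (shut) to 1.0 (fully open).
Only numpy, scipy, OpenCV 4.12 (cv2) and the standard library are available. Lean on these libraries where they do the work, as an engineer would, in place of code of your own. Each camera call takes 0.05 s, during which the arm holds its last target.

## Working session

There is one attempt and no reset: what is moved stays moved. The work goes in short steps, Python scripts to look and compute and a tool call to move; the robot and the scene stay as the last step left them, time stands still between calls to the robot, and variables do not carry over. Pictures are saved under pics/ and viewed, and the job is handed in when it is done.

Besides the shell and the picture viewer there is one more tool, called after ">>>" as name([rows], argument=value, ...), one row to a line, values as JSON. servo_tool: Moves the arm, as the interface text tells. Its arguments: {"type":"object","properties":{"increments":{"type":"array","items":{"type":"array","items":{"type":"number"}}},"fingers":{"type":"number"},"grip_force":{"type":"number"}},"required":["increments"]}

```bash
mkdir -p pics; cat > h.py <<'E'
import numpy as np,cv2
from cell import ctrl
from scipy.spatial.transform import Rotation as R
def cam(n):
    c=ctrl.camera_info(n); a=np.array(c['attitude'],float)
    M=a if a.shape==(3,3) else R.from_quat(a).as_matrix()
    return np.array(c['camera_matrix']),c['k1'],np.array(c['position']),M
def proj(n,P):
    K,k,p,M=cam(n); q=(np.atleast_2d(P)-p)@M; s=q[:,:2]/q[:,2:]
    s=s*(1+k*(s**2).sum(1,keepdims=True)); return s@K[:2,:2].T+K[:2,2]
def ray(n,uv,z):
    K,k,p,M=cam(n); d=(np.atleast_2d(np.array(uv,float))-K[:2,2])/[K[0,0],K[1,1]]
    s=d.copy()
    for _ in range(20): s=d/(1+k*(s**2).sum(1,keepdims=True))
    D=np.c_[s,np.ones(len(s))]@M.T
    return p+D*((z-p[2])/D[:,2])[:,None]
def w(n,x):
    K,k,p,M=cam(n); return p+M@np.array(x)
E
python3 - <<'E'
from h import *
for n in('top','scene'):
    im=ctrl.get_image(n); cv2.imwrite(f'pics/{n}0.png',cv2.resize(im[...,::-1],(800,600)))
    print(n,ctrl.camera_info(n))
    for l in('reader','carrier_face','slide','start_top','eject_top','reagent','dish','dropper','onion'):
        for d in ctrl.look_for(l,n)[:3]: print(l,round(d['p'],2),w(n,d['xyz']).round(4))
print(ctrl.sense())
E
```

```text
top {'camera_matrix': array([[387.63665344,   0.        , 250.04542374],
       [  0.        , 387.63665344, 192.34591443],
       [  0.        ,   0.        ,   1.        ]]), 'k1': -0.11408818904071921, 'position': array([0.39103652, 0.0466609 , 0.95885692]), 'attitude': array([ 0.71214264, -0.69510174,  0.06441367, -0.07441307])}
reader 0.95 [0.5873 0.0451 0.0806]
reader 0.49 [0.4754 0.03   0.0458]
carrier_face 0.88 [0.4692 0.0288 0.0492]
slide 0.89 [0.4742 0.0295 0.0456]
slide 0.78 [0.3377 0.2152 0.0051]
slide 0.74 [ 0.3612 -0.0445  0.0094]
start_top 0.46 [0.5209 0.0932 0.0855]
eject_top 0.66 [0.4893 0.1978 0.0381]
eject_top 0.61 [ 0.504  -0.1713  0.0036]
dish 0.72 [ 0.5033 -0.1734  0.0014]
dish 0.45 [0.5717 0.2129 0.0359]
dish 0.37 [0.4695 0.0284 0.0502]
dropper 0.48 [0.4909 0.1994 0.0361]
onion 0.78 [0.6635 0.2246 0.0509]
scene {'camera_matrix': array([[456.49950162,   0.        , 253.84772735],
       [  0.        , 456.49950162, 186.57454957],
       [  0.        ,   0.        ,   1.        ]]), 'k1': -0.08591768461749973, 'position': array([1.10486845, 0.47957156, 0.67525521
[... 592 characters left out ...]
.048 ]
onion 0.36 [0.5824 0.2207 0.0397]
{'t': 1.0, 'joints': array([ 1.08117413e+00,  2.58521781e-01,  1.53500565e+00,  4.30589269e-05,
        1.34798357e+00, -2.02840608e-01]), 'dq': array([ 0.0005965 ,  0.00145143, -0.00051512, -0.00122385,  0.00074943,
       -0.00053215]), 'tau': array([-2.54371880e-04, -4.37215984e+01, -2.84308183e+01,  7.18693435e-02,
        3.14208877e-02,  1.45003344e-05]), 'tcp_pos': array([0.15556574, 0.52755214, 0.21869261]), 'tcp_rot': array([ 1.42904633e-01,  9.89736462e-01,  4.55280378e-05, -5.89721586e-06]), 'force': array([ 0.01217896, -0.47159291, -0.09602519]), 'moment': array([-0.02767643, -0.0640853 ,  0.01125048]), 'gripper_width': 0.9980726657653558}
```

View pics/top0.png

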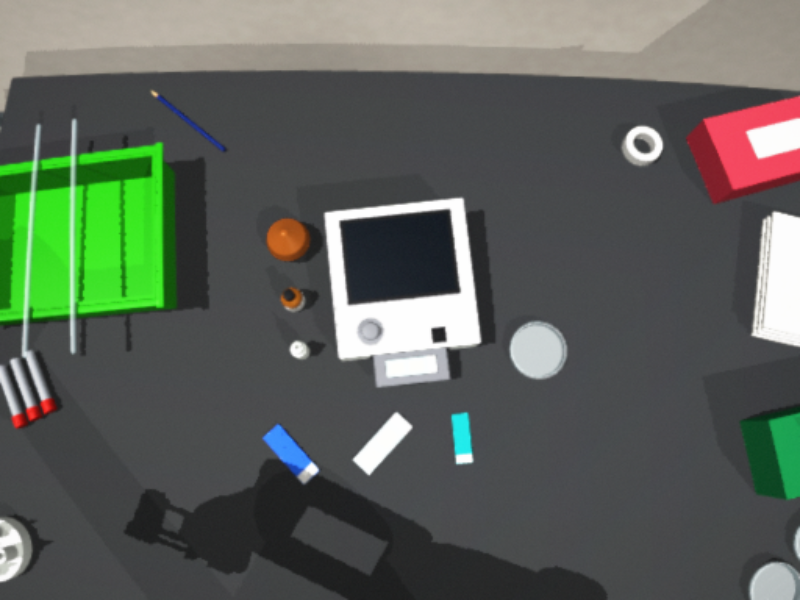

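View pics/scene0.png

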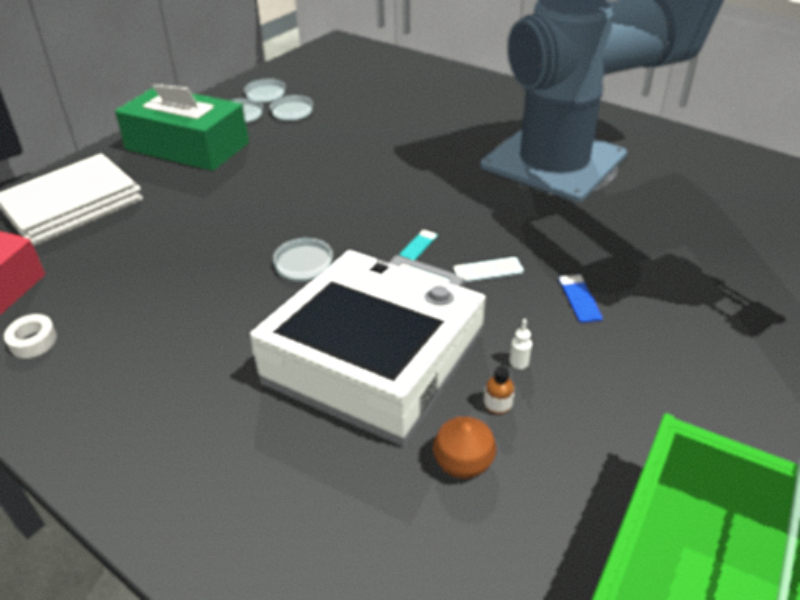

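```bash
python3 - <<'E'
from h import *
im=ctrl.get_image('top'); np.save('top0.npy',im)
c=im[110:260,195:325][...,::-1]; cv2.imwrite('pics/crop.png',cv2.resize(c,None,fx=4,fy=4,interpolation=cv2.INTER_CUBIC))
E
```

```text
(no output)
```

View pics/crop.png

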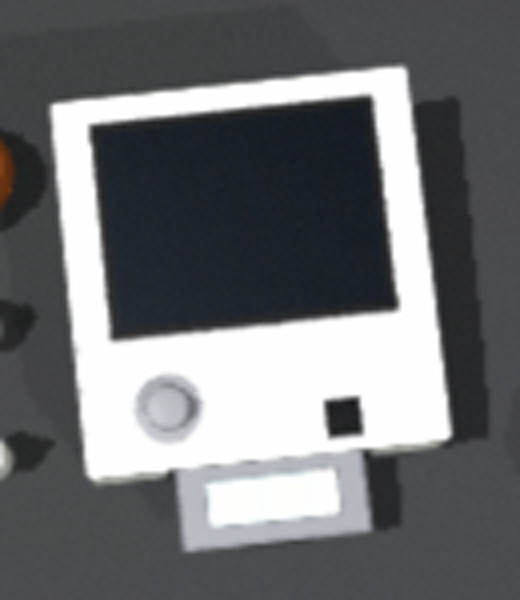

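```bash
python3 - <<'E'
from h import *
from scipy.optimize import least_squares
uv=np.array([(51,105),(407,67),(88,475),(450,437),(168,406),(343,417),(184,551),(372,529)])/4+[195-.375,110-.375]
L=np.array([(110,105,92),(110,-105,92),(-110,105,70),(-110,-105,70),(-76,55,85),(-92,-45,77),(-157,55,48),(-157,-55,48)])/1000
def T(p,L): 
    L=np.atleast_2d(L);c,s=np.cos(p[2]),np.sin(p[2]); return np.c_[p[0]+c*L[:,0]-s*L[:,1],p[1]+s*L[:,0]+c*L[:,1],L[:,2]]
r=least_squares(lambda p:(proj('top',T(p,L))-uv).ravel(),[.6,.05,0.1])
print(r.x,(r.fun.reshape(-1,2)).round(2))
for n,l in(('button',L[4]),('eject',L[5]),('face',(-.157,0,.036)),('slide',(-.1325,0,.047)),('f latched',(-.123,0,.036))): print(n,T(r.x,l).round(4))
E
```

```text
[0.60346143 0.04643029 0.13098459] [[ 0.23 -0.65]
 [-0.51 -0.33]
 [ 0.06  0.41]
 [ 0.09  0.18]
 [-0.11 -0.12]
 [ 0.34 -0.13]
 [ 0.06  0.07]
 [-0.18  0.51]]
button [[0.5209 0.091  0.085 ]]
eject [[ 0.5181 -0.0102  0.077 ]]
face [[0.4478 0.0259 0.036 ]]
slide [[0.4721 0.0291 0.047 ]]
f latched [[0.4815 0.0304 0.036 ]]
```

>>> servo_tool([
  [27,-54,0,0,0,0.052],
  [54,-108,0,0,0,0.104],
  [81,-162,0,0,0,0.156],
  [108,-216,0,0,0,0.208],
  [135,-270,0,0,0,0.26],
  [162,-324,0,0,0,0.312],
  [189,-378,0,0,0,0.364],
  [216,-432,0,0,0,0.417],
], fingers=1, grip_force=20)

```text
t: 2.05
tcp_pos: [0.3723, 0.0937, 0.2191]
tcp_rot: [-0.066, 0.998, 0.0, 0.001]
force: [1.3, -0.5, -1.0]
gripper_width: 0.188
```

>>> servo_tool([
  [18,-37,-20,0,0,0],
  [36,-73,-50,0,0,0],
  [36,-73,-95,0,0,0],
  [36,-73,-140,0,0,0],
  [36,-73,-170,0,0,0],
  [36,-73,-184,0,0,0],
  [36,-73,-184,0,0,0],
  [36,-73,-184,0,0,0],
])

```text
t: 3.05
tcp_pos: [0.4082, 0.0224, 0.0353]
tcp_rot: [-0.065, 0.998, -0.0, 0.001]
force: [-0.8, 0.2, -0.6]
gripper_width: 0.004
```

```bash
python3 - <<'E'
from h import *
im=ctrl.get_image('top')
c=im[110:290,180:340][...,::-1]; cv2.imwrite('pics/crop2.png',cv2.resize(c,None,fx=3.3,fy=3.3,interpolation=cv2.INTER_CUBIC))
cv2.imwrite('pics/s2.png',cv2.resize(ctrl.get_image('scene')[...,::-1],(800,600)))
s=ctrl.sense(); print(s['t'],s['tcp_pos'],s['force'],s['moment'])
E
```

```text
3.15 [0.40839492 0.02239811 0.03551381] [-0.42732795  0.21767987  0.57981782] [-0.0052293  -0.05357549 -0.01088733]
```

View pics/crop2.png

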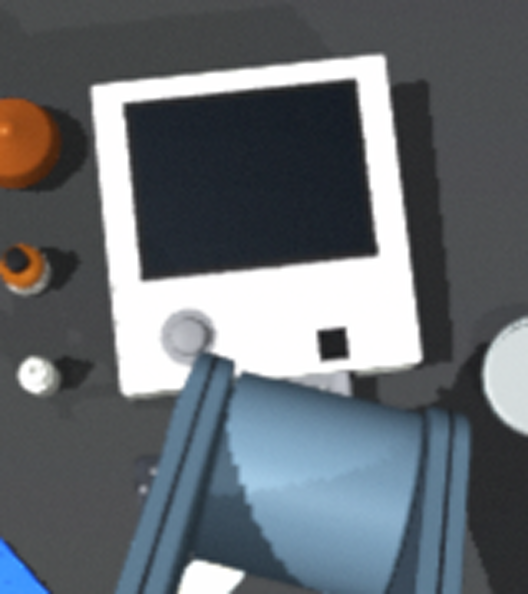

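View pics/s2.png

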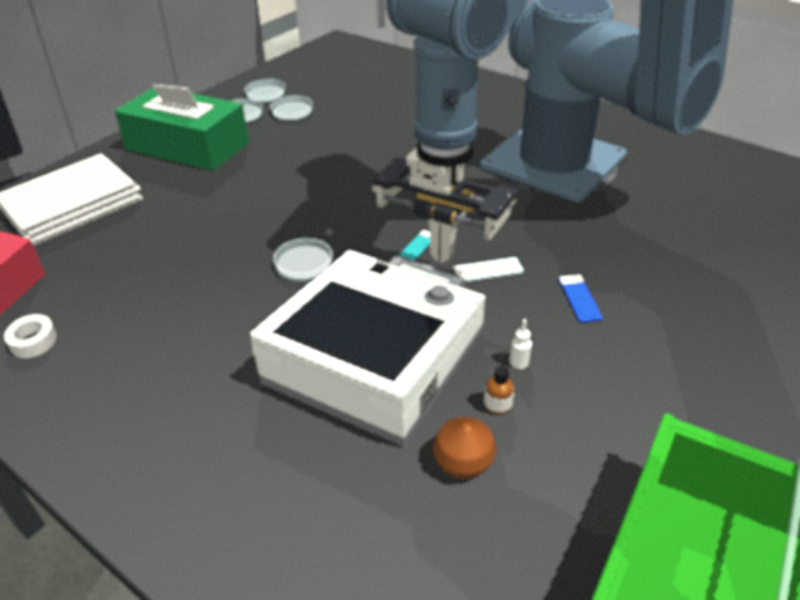

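>>> servo_tool([
  [8,1,-1,0,0,0],
  [16,2,-1,0,0,0],
  [22,3,-1,0,0,0],
  [26,3,-1,0,0,0],
  [28,3.5,-1,0,0,0],
  [28,3.5,-1,0,0,0],
])

```text
t: 3.9
tcp_pos: [0.4355, 0.0261, 0.0336]
tcp_rot: [-0.065, 0.998, 0.0, -0.0]
force: [-0.4, -0.1, 0.1]
gripper_width: 0.006
```

>>> servo_tool([
  [2,0.3,0,0,0,0],
  [4,0.5,0,0,0,0],
  [6,0.8,0,0,0,0],
  [8,1,0,0,0,0],
  [8,1,0,0,0,0],
  [8,1,0,0,0,0],
])

```text
t: 4.65
tcp_pos: [0.4424, 0.0271, 0.0334]
tcp_rot: [-0.065, 0.998, 0.0, -0.001]
force: [-5.7, -1.0, 3.3]
gripper_width: 0.004
```

>>> servo_tool([
  [5,0.6,0,0,0,0],
  [10,1.3,0,0,0,0],
  [15,2,0,0,0,0],
  [20,2.6,0,0,0,0],
  [25,3.3,0,0,0,0],
  [30,4,0,0,0,0],
  [32,4.2,0,0,0,0],
  [32,4.2,0,0,0,0],
])

```text
t: 5.65
tcp_pos: [0.4732, 0.0314, 0.0332]
tcp_rot: [-0.065, 0.998, 0.0, -0.002]
force: [-7.6, -1.9, 6.4]
gripper_width: 0.002
```

>>> servo_tool([
  [2,0.3,0,0,0,0],
  [4,0.5,0,0,0,0],
  [4,0.5,0,0,0,0],
])

```text
t: 6.02
tcp_pos: [0.477, 0.0319, 0.0332]
tcp_rot: [-0.065, 0.998, 0.0, -0.003]
force: [-8.5, -2.8, 6.4]
gripper_width: 0.003
```

>>> servo_tool([
  [2,0.3,0,0,0,0],
  [4,0.5,0,0,0,0],
  [4,0.5,0,0,0,0],
  [4,0.5,0,0,0,0],
])

```text
t: 6.52
tcp_pos: [0.4797, 0.0323, 0.0331]
tcp_rot: [-0.065, 0.998, 0.0, -0.004]
force: [-11.1, -2.6, 9.0]
gripper_width: 0.006
```

>>> servo_tool([
  [1,0.1,0,0,0,0],
  [2,0.3,0,0,0,0],
  [2,0.3,0,0,0,0],
])

```text
t: 6.9
tcp_pos: [0.4796, 0.0323, 0.0329]
tcp_rot: [-0.066, 0.998, 0.0, -0.006]
force: [-18.2, -4.5, 14.4]
gripper_width: 0.004
```

>>> servo_tool([
  [-3,-0.4,0,0,0,0],
  [-6,-0.8,0,0,0,0],
  [-9,-1.2,0,0,0,0],
  [-13,-1.7,0,0,0,0],
  [-20,-2.6,0,0,0,0],
  [-30,-4,0,0,0,0],
  [-40,-5,0,0,0,0],
  [-40,-5,0,0,0,0],
])

```text
t: 7.9
tcp_pos: [0.4446, 0.0276, 0.0337]
tcp_rot: [-0.065, 0.998, 0.0, -0.0]
force: [-0.7, -0.0, -0.9]
gripper_width: 0.006
```

```bash
python3 - <<'E'
from h import *
cv2.imwrite('pics/s3.png',cv2.resize(ctrl.get_image('scene')[130:220,150:330][...,::-1],None,fx=4,fy=4))
s=ctrl.sense(); print(s['t'],s['tcp_pos'],s['force'],s['tcp_rot'])
E
```

```text
7.95 [0.44540639 0.02751023 0.03381297] [-0.0805468   0.24888897  1.22289719] [-6.48948844e-02  9.97892079e-01 -1.90009780e-05  2.27812590e-04]
```

View pics/s3.png

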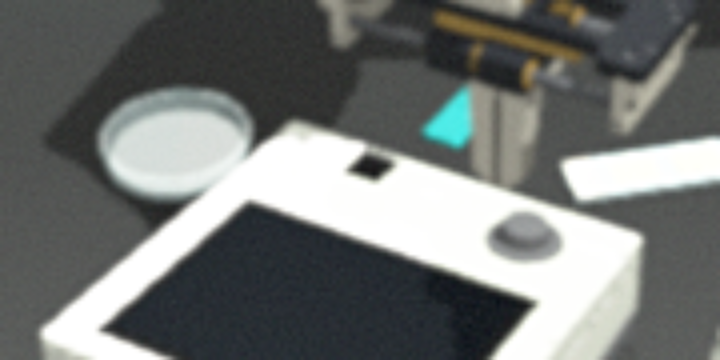

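>>> servo_tool([
  [-10,0,40,0,0,0],
  [-15,0,90,0,0,0],
  [-20,30,140,0,0,0],
  [-20,80,150,0,0,0],
  [-20,140,150,0,0,0],
  [-20,190,150,0,0,0],
  [-20,230,150,0,0,0],
  [-20,230,150,0,0,0],
])

```text
t: 8.95
tcp_pos: [0.4255, 0.26, 0.1836]
tcp_rot: [-0.067, 0.998, 0.0, 0.0]
force: [0.4, -0.8, -0.6]
gripper_width: 0.006
```

```bash
python3 - <<'E'
from h import *
im=ctrl.get_image('top')
c=im[110:260,195:325][...,::-1]; cv2.imwrite('pics/crop4.png',cv2.resize(c,None,fx=4,fy=4,interpolation=cv2.INTER_CUBIC))
s=ctrl.sense(); print(s['t'],s['tcp_pos'],s['force'],s['tcp_rot'])
E
```

```text
9.0 [0.42548659 0.25849192 0.18351936] [-0.14873457  0.20672586  0.03534914] [-6.65034226e-02  9.97786189e-01 -1.16830125e-04  4.90358069e-05]
```

View pics/crop4.png

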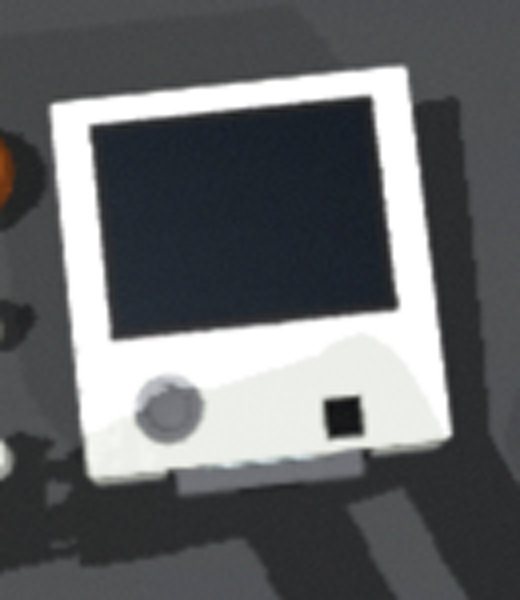

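>>> servo_tool([
  [15,-35,0,0.002,-0.015,0],
  [35,-80,0,0.005,-0.04,0],
  [60,-125,0,0.008,-0.065,0],
  [80,-155,-10,0.011,-0.085,0],
  [90,-168,-30,0.013,-0.099,0],
  [90,-168,-44,0.013,-0.099,0],
  [90,-168,-44,0.013,-0.099,0],
  [90,-168,-44,0.013,-0.099,0],
])

```text
t: 10.0
tcp_pos: [0.5155, 0.09, 0.1401]
tcp_rot: [-0.065, 0.997, 0.003, 0.05]
force: [0.2, -0.2, 0.0]
gripper_width: 0.001
```

```bash
python3 - <<'E'
from h import *
im=ctrl.get_image('scene'); cv2.imwrite('pics/s5.png',cv2.resize(im[100:260,190:350][...,::-1],None,fx=3.7,fy=3.7,interpolation=cv2.INTER_CUBIC))
s=ctrl.sense(); p=s['tcp_pos'];print(s['t'],p,s['force'],R.from_quat(s['tcp_rot']).as_matrix()[:,2]); print(np.array([.5209,.091,.085])-p)
E
```

```text
10.05 [0.51571641 0.09012437 0.14035994] [ 1.01107362  0.11616408 -0.10837817] [ 0.09976211  0.01304964 -0.99492574]
[ 0.00518359  0.00087563 -0.05535994]
```

View pics/s5.png

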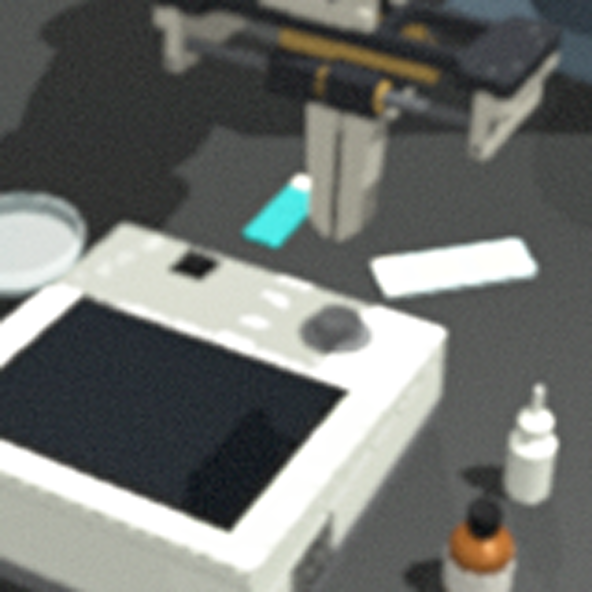

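>>> servo_tool([
  [1,0,-12,0,0,0],
  [2.4,0.3,-24,0,0,0],
  [3.6,0.5,-36,0,0,0],
  [4.6,0.6,-46,0,0,0],
  [5,0.7,-50,0,0,0],
  [5,0.7,-50,0,0,0],
])

```text
t: 10.8
tcp_pos: [0.5204, 0.0902, 0.0893]
tcp_rot: [-0.065, 0.997, 0.003, 0.049]
force: [0.2, 0.6, 0.2]
gripper_width: 0.004
```

>>> servo_tool([
  [0.2,0,-2,0,0,0],
  [0.4,0,-4,0,0,0],
  [0.6,0,-6,0,0,0],
  [0.8,0,-8,0,0,0],
  [0.8,0,-8,0,0,0],
])

```text
t: 11.42
tcp_pos: [0.5217, 0.0902, 0.0819]
tcp_rot: [-0.065, 0.997, 0.003, 0.05]
force: [-0.3, -0.2, 3.9]
gripper_width: 0.005
```

Contact made; press on to the stop.

>>> servo_tool([
  [0.1,0,-1,0,0,0],
  [0.2,0,-2,0,0,0],
  [0.3,0,-3,0,0,0],
  [0.3,0,-3,0,0,0],
])

```text
t: 11.92
tcp_pos: [0.5219, 0.0903, 0.0797]
tcp_rot: [-0.065, 0.997, 0.003, 0.05]
force: [-4.7, -0.1, 11.5]
gripper_width: 0.005
```

>>> servo_tool([
  [0.1,0,-1,0,0,0],
  [0.2,0,-2,0,0,0],
  [0.2,0,-2,0,0,0],
])

```text
t: 12.3
tcp_pos: [0.5221, 0.0903, 0.0794]
tcp_rot: [-0.065, 0.997, 0.003, 0.051]
force: [-10.2, -0.8, 28.6]
gripper_width: 0.008
```

>>> servo_tool([
  [-0.5,0,6,0,0,0],
  [-2,0,20,0,0,0],
  [-5,0,50,0,0,0],
  [-20,20,90,0,0,0],
  [-50,60,110,0,0,0],
  [-80,110,110,0,0,0],
  [-100,160,110,0,0,0],
  [-100,170,110,0,0,0],
])

```text
t: 13.3
tcp_pos: [0.4199, 0.2625, 0.1868]
tcp_rot: [-0.067, 0.997, 0.003, 0.049]
force: [-0.0, 0.1, -1.0]
gripper_width: 0.003
```

```bash
python3 - <<'E'
from h import *
im=ctrl.get_image('top')
a=cv2.resize(im[110:260,195:325][...,::-1],None,fx=4,fy=4,interpolation=cv2.INTER_CUBIC)
im=ctrl.get_image('scene'); cv2.imwrite('pics/s6.png',cv2.resize(im[130:300,170:350][...,::-1],None,fx=3.5,fy=3.5,interpolation=cv2.INTER_CUBIC))
cv2.imwrite('pics/c6.png',a)
s=ctrl.sense(); print(s['t'],s['tcp_pos'],s['force'])
E
```

```text
13.4 [0.42169503 0.26093348 0.18665696] [ 1.32480081  0.41822293 -0.68301599]
```

View pics/c6.png

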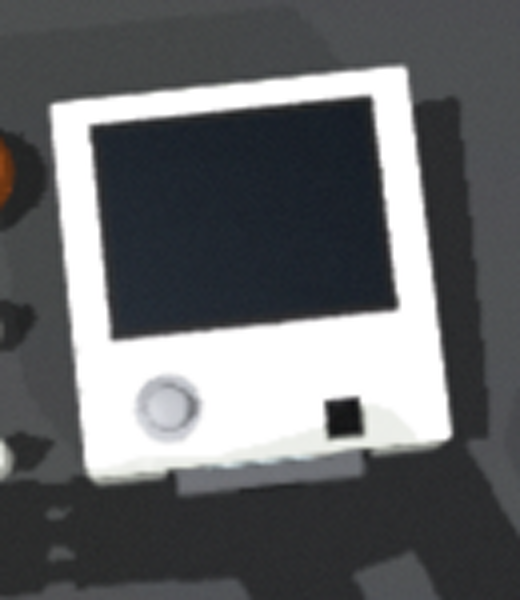

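View pics/s6.png

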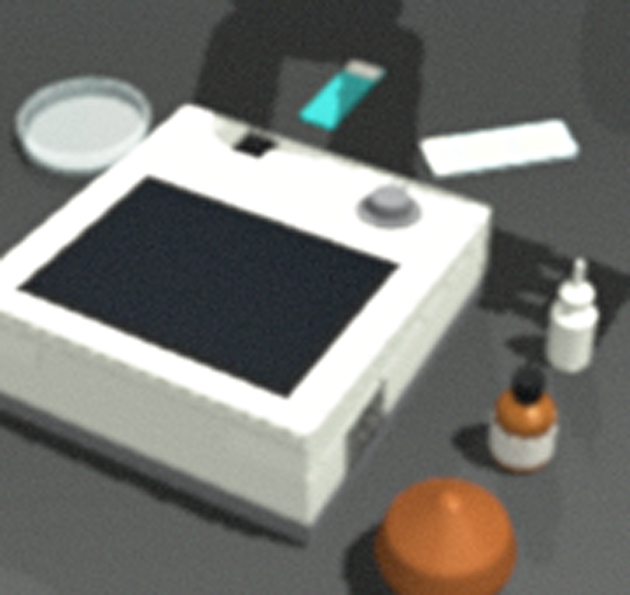

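The carrier is still latched with its front edge at about (178–365, 480–497) in the crop. The button is up at (168, 406), and the neighbouring things have not moved. I am handing the job in.

```bash
python3 -c "
from cell import ctrl
print(ctrl.close_job())"
```

```text
the job is handed in; nothing more can be done
None
```

I pushed the carrier in to its end stop, let it spring back onto the latch, pressed the start button to its stop and let it come up. Then I handed the job in at about 13.4 s of the 45 s allowed.

- **Carrier push:** With the fingers shut, I pushed until the tip stopped moving and the force rose to about 18 N, after roughly 42 mm of travel. After I backed off, the top camera showed the carrier about 13 mm out of the reader's front. It looked the same again after the button press.
- **Start button:** The button stopped the fingertip at about 79.5 mm height, which fits the full 6 mm of travel. The force rose to about 29 N against the stop. Afterwards both cameras showed the button up again.
- **Surroundings:** The dish, dropper, reagent bottle and onion look unmoved in the final pictures, checked only by eye.
- **Not checked:** I could not see the slide directly once the carrier was in, because the reader's top edge covers most of it. I never touched it, and the pushes were slow. The joint values themselves are not shown to me, so the latch and button travel are judged from the pictures, the fingertip positions and the forces.

No check failed or disagreed, and the hand-in gave no verdict.

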